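# Put the test meter away and hasp the drawer

### The arm

A 6-joint arm with a two-finger parallel gripper is mounted at the origin on the work surface. World frame = base frame: x ahead of the robot, y to its left, z up, the work surface at z = 0. Lengths are in m, angles in rad, forces in N, time in s.
With the tool pointing down it reaches from about 0.25 to 0.8 m from the base axis. Payload 3.9 kg.
Tool frame: the origin (TCP) lies between the finger pads; the fingertips stand 8 mm ahead of it and the grasp point (between the pads) lies 11 mm behind it; z points along the fingers, y is the line along which they close (so a half turn about z gives the same grasp; the last joint's range is limited). The gripper opens to 85 mm and grips with 20 to 120 N. Pads are 22 mm wide; open, the fingers measure 114 mm over their backs; the gripper's body (76 mm by 85 mm) begins 54 mm behind the grasp point. The pads swing forward as they close: fully open they stand 13 mm farther back than shut.
Start: joints at [1.266, 0.26, -0.138, 1.173, 0, 1.571], TCP at [0.158, 0.501, 0.239] pointing down, gripper open.
Joint ranges: [-2.78, 2.78], [-0.83, 1.72], [-1.28, 1.37], [-1.9, 2.12], [-1.57, 1.48], [-3.14, 3.14]. Speed limits (rad/s): [2.57, 2.57, 3.14, 3.14, 3.14, 3.14].

### API

Orientations are given as a unit quaternion [x, y, z, w].
In Python, from rig import robot gives the robot as it stands.
- The arm moves only by the tool apply_moves, never from a script. Its argument "rows" is a list of rows, each an object of numbers: "dx", "dy", "dz": the shift along the tool's x, y, z in cm; "ax", "ay", "az": the turn, a rotation vector about the tool's x, y, z in rad. In form: [{"dx": .., "dy": .., "dz": .., "ax": .., "ay": .., "az": ..}, ...]. A call has 1 to 10 rows; each row is the pose to reach, as a shift and turn from the pose commanded when the call began, along the tool's axes at that moment; what a row does not reach only later rows make up. A row lasts 1/8 s, in which the tool goes at most 62.5 mm and 10.7 degrees, less where a joint would pass 70% of its speed; a pose out of reach is approached as far as the arm can. A call with a gripper value outside its range is refused whole. "hand" is the closure, from 0 (fully open) to 1 (shut), set as the call begins (left out, the last holds). The fingers move at their own pace and stop on an object; "newtons" is the grip in N (left out, the last holds). Time passes only in rows, so rows that repeat a pose let the fingers close. It gives the time, the measured TCP pose, the force, the opening and the grip force at its end, in the units of the state.
- robot.get_obs(): the state, without advancing time (a new reading comes with each control period).
- robot.capture(name): name is "side" or "top"; returns a dict with "frame" (400x640x3 uint8, red, green, blue), "range_z" (400x640 float32, m along the optical axis (not along the pixel's ray), 0 where there is no reading), "intrinsics" (3x3 intrinsics, pixels), "rvec" (rotation vector, rad) and "tvec" (3), from world to camera coordinates, as OpenCV has them. Camera axes: x right, y down, z forward; pixel columns grow to the right and rows downward; lengths in m; the calibration is good to about 2 mm. A picture is of the moment at which its call begins.
- robot.finish_job(): hands the job in; it is judged then, once.
The state is a dict: "time_s": time; "joints": joint angles; "joint_velocities": joint speeds; "tau": joint torques, N m; "ee_pos": TCP position; "orientation": TCP orientation; "contact_force": force on the tool from outside, world axes, zero at the start; "wrist_torque": the same for the moment, N m; "opening": finger opening in m; "grasp_force": force on a finger pad.
Only numpy, scipy, OpenCV 4.12 (cv2) and the standard library are available. Lean on these libraries where they do the work, as an engineer would, in place of code of your own. Each camera call takes 0.05 s, during which the arm holds its last target. There are 200 camera calls.

### The job

Take the test meter off its sloping stand and lay it gently, face up, flat on the floor of the empty bay of the open drawer, without dropping it. Then slide the drawer fully shut, and only then swing the steel hasp over and press it down flat over the staple on the drawer's lip. Leave the other things on the bench where they are.

Things in the scene. Friction and masses are not known exactly. Their poses are not given: they have to be found in the camera images.
- meter: black hand-held test meter, a flat block 58 (x) by 130 (y) by 34 (z) mm with grey face, screen and round dial on top (+z), 0.34 kg; origin at the centre of its underside. It starts on the stand, its z axis square to the slope.
- stand: fixed aluminium desk stand, 110 by 150 mm, 105 mm high; origin at the centre of its underside. Its plate (centre of top face 78 mm above the origin) slopes down to its -x, 0.56 rad from level. The meter's long side lies along the stand's y, its lower long edge against two 13 mm high lugs with 82 mm free between them for a finger.
- chest: fixed grey steel single-drawer bench unit, 240 (x) by 280 (y) by 100 (z) mm; origin at the centre of its underside, front face at x = -120 mm, the drawer slides out to its -x. The hasp is hinged on its top.
- drawer (a joint): slide of the drawer, m: 0 fully shut, 0.18 fully out; friction about 2 N
- drawer_lip (a point): on the drawer, middle of the front edge of the pull lip, 94 mm above the bench; axes as the chest's. The lip is 280 mm wide (y), 12 mm high, its top level with the chest's top (100 mm); it stands 25 mm proud of the 12 mm thick front panel, whose inner face is 37 mm behind this point.
- drawer_bay (a point): on the drawer, on the floor (18 mm above the bench) of the empty bay; axes as the chest's. The bay reaches 80 mm to -x (inner face of the front panel), 106 mm to +x (rear wall), 96 mm to -y (side wall, 50 mm high) and 96 mm to +y (divider, 30 mm high, fixed sockets beyond). What lies behind the chest's front face is under its top.
- staple_top (a point): top of the steel wire staple, an upright U 24 mm wide (y), 6 mm thick, 25 mm high, on top of the drawer lip, 15 mm behind the lip's front edge
- hasp (a joint): hinge of the hasp, rad: 0 = folded down flat, pointing to the chest's -x, slot over the staple (when the drawer is shut); grows as it swings up and back, pi/2 upright, 2.3 its stop. Stiff: stays where left, needs about 1 N at its tip.
- hasp_hinge (a point): middle of the hasp's hinge axis, fixed to the chest, 108 mm above the bench, 40 mm behind the chest's front face; axes as the chest's, the hinge runs along y
- hasp_tip (a point): middle of the free end of the hasp, a plain steel leaf 105 mm long from the hinge axis, 44 mm wide (y), 5 mm thick, with a 20 by 28 mm slot 54 to 74 mm from the hinge and a plain tab beyond it. Closed, the staple stands about 14 mm above it, 62 mm from the hinge, and the tab sticks out 28 mm beyond the lip.
- charger: bystander: plain flat black power adaptor without dial, 50 by 105 by 32 mm, on the bench; origin at the centre of its underside
- bearing: bystander: steel bearing ring, 80 mm across, 23 mm high, lying on the bench; origin at the centre of its underside
- spanner: bystander: steel spanner 200 mm long (x), lying on the bench
Things that resemble listed ones, but are neither listed nor needed, are in the scene too. What is shaped like the meter but orange or pink is not meant.

How it is judged:
By the outcome, as a careful person would: the job done as asked, in the order asked, and still so for the second after the job is handed in, with the robot touching nothing.
It also fails if it takes over 59 s, if anything falls off the work surface, if the arm or the gripper's body presses on something with over 40 N, if the wrist force passes 120 N, or if a joint passes its speed limit or range.

## Working session

There is one attempt and no reset: what is moved stays moved. The work goes in short steps, Python scripts to look and compute and a tool call to move; the robot and the scene stay as the last step left them, time stands still between calls to the robot, and variables do not carry over. Pictures are saved under pics/ and viewed, at most 10 in all, crops included, and the job is handed in when it is done.

Besides the shell and the picture viewer there is one more tool, called after "Request:" by a JSON object that holds its "op" and its "data", one argument or row to a line. apply_moves: Moves the arm, as the interface text tells. Its arguments: {"type":"object","properties":{"rows":{"type":"array"},"hand":{"type":"number"},"newtons":{"type":"number"}},"required":["rows"]}

```bash
mkdir -p pics; ls; cat > h.py <<'E'
import numpy as np, cv2, pickle
from rig import robot
from scipy.spatial.transform import Rotation as R
def grab(n,tag):
    c=robot.capture(n); cv2.imwrite(f'pics/{tag}.png',c['frame'][:,:,::-1]); pickle.dump(c,open(f'pics/{tag}.pkl','wb')); return c
def load(tag): return pickle.load(open(f'pics/{tag}.pkl','rb'))
def cam(c):
    M=R.from_rotvec(np.ravel(c['rvec'])).as_matrix(); return M,-M.T@np.ravel(c['tvec'])
def ray(c,u,v):
    M,o=cam(c); d=M.T@np.linalg.inv(c['intrinsics'])@np.array([u,v,1.]); return o,d
def plane(c,u,v,z):
    o,d=ray(c,u,v); return o+d*(z-o[2])/d[2]
def cloud(c):
    M,o=cam(c); v,u=np.mgrid[0:400,0:640]; K=c['intrinsics']; z=c['range_z']
    p=np.stack([(u-K[0,2])/K[0,0]*z,(v-K[1,2])/K[1,1]*z,z],-1)
    return p@M+o
def pix(c,p):
    return cv2.projectPoints(np.array(p,float).reshape(-1,3),np.ravel(c['rvec']),np.ravel(c['tvec']),c['intrinsics'],None)[0][:,0]
E
python3 - <<'E'
from h import *
for n in('side','top'):
    c=grab(n,n+'0'); print(n,cam(c)[1],cam(c)[0][2],c['intrinsics'][0])
o=robot.get_obs();print(o)
E
```

```text
pics
side [ 0.29266977 -0.62386072  0.81116057] [ 0.2381041   0.61252298 -0.75373871] [385.4520418    0.         325.67873038]
top [ 0.44691428 -0.03936647  1.24484723] [ 0.06217875 -0.02010621 -0.99786249] [465.08341578   0.         316.14470583]
{'time_s': 0.1, 'joints': array([ 1.26599151e+00,  2.60619903e-01, -1.39259093e-01,  1.17271102e+00,
       -1.69581093e-05,  1.57080455e+00]), 'joint_velocities': array([ 0.00136566, -0.00276883,  0.00390942,  0.00098252,  0.00151072,
        0.00083208]), 'tau': array([ 6.38046895e-04, -4.06509340e+01,  2.54527402e+01,  1.01024800e-02,
        9.80512209e-05, -8.74631098e-06]), 'ee_pos': array([0.15737736, 0.5002144 , 0.23854011]), 'orientation': array([ 1.51817127e-01,  9.88408193e-01, -8.87736575e-04, -1.27768267e-04]), 'contact_force': array([ 0.41276545, -0.72263205, -0.18883774]), 'wrist_torque': array([ 0.01706632,  0.04777051, -0.03082805]), 'grasp_force': 0.0, 'opening': 0.08549694045672597}
```

View pics/top0.png

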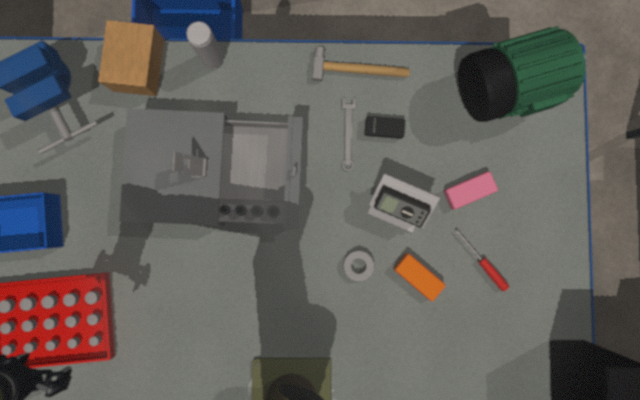

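View pics/side0.png

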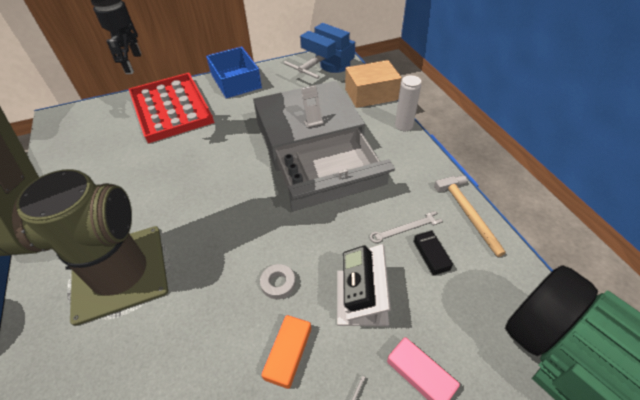

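Top view: the meter (dial and screen) is at (404,205) on its stand. The look-alikes are the plain black charger at (385,126), the orange block at (419,276) and the pink block at (471,190). The one with a grey face, screen and dial on the sloping stand is the meter. The chest is at (200,170) with its drawer open to the right, and the hasp stands up near (190,165). In the side view the meter is at (357,278) and the staple/lip at about (345,178).

```bash
python3 - <<'E'
from h import *
a=load('top0');b=load('side0')
ca=a['frame'][:,:,::-1];cb=b['frame'][:,:,::-1]
i1=cv2.resize(ca[160:245,350:460],(388,300),interpolation=cv2.INTER_CUBIC)
i2=cv2.resize(cb[230:335,320:410],(257,300),interpolation=cv2.INTER_CUBIC)
i3=cv2.resize(ca[95:245,100:310],(420,300),interpolation=cv2.INTER_CUBIC)
i4=cv2.resize(cb[75:210,245:400],(344,300),interpolation=cv2.INTER_CUBIC)
top=np.hstack([i1,i2,np.zeros((300,140,3),np.uint8)])[:,:785]; bot=np.hstack([i3,i4,np.zeros((300,40,3),np.uint8)])[:,:785]
cv2.imwrite('pics/crop1.png',np.vstack([top,bot]))
P=cloud(a);Q=cloud(b)
np.set_printoptions(precision=4,suppress=True)
for n,C,pts in(('top',P,[(404,205),(392,200),(412,212),(385,126),(170,140),(140,200),(255,155),(298,130),(298,200),(330,330)]),('side',Q,[(357,278),(320,170),(340,160),(280,120),(310,100),(250,300)])):
    for u,v in pts: print(n,u,v,C[v,u])
# heights above bench map near meter stand
for n,C in(('top',P),('side',Q)):
    m=(C[...,2]>.06)&(C[...,2]<.2)&(C[...,0]>.35)&(C[...,0]<.6)&(C[...,1]<-.12)&(C[...,1]>-.35)
    print(n,m.sum())
E
```

```text
top 404 205 [ 0.4979 -0.2772  0.1128]
top 392 200 [ 0.5101 -0.248   0.112 ]
top 412 212 [ 0.4807 -0.2954  0.1187]
top 385 126 [ 0.7106 -0.2453  0.032 ]
top 170 140 [0.6566 0.2994 0.0991]
top 140 200 [0.5076 0.3682 0.1012]
top 255 155 [0.6336 0.0989 0.0141]
top 298 130 [ 0.6848 -0.0166  0.0957]
top 298 200 [ 0.5095 -0.0178  0.1014]
top 330 330 [ 0.1722 -0.1023 -0.    ]
side 357 278 [ 0.4878 -0.2869  0.1142]
side 320 170 [0.565  0.1179 0.0177]
side 340 160 [0.6342 0.1318 0.0196]
side 280 120 [0.5041 0.2801 0.1005]
side 310 100 [0.6209 0.3384 0.1007]
side 250 300 [ 0.2725 -0.1888 -0.0007]
top 2080
side 2852
```

View pics/crop1.png

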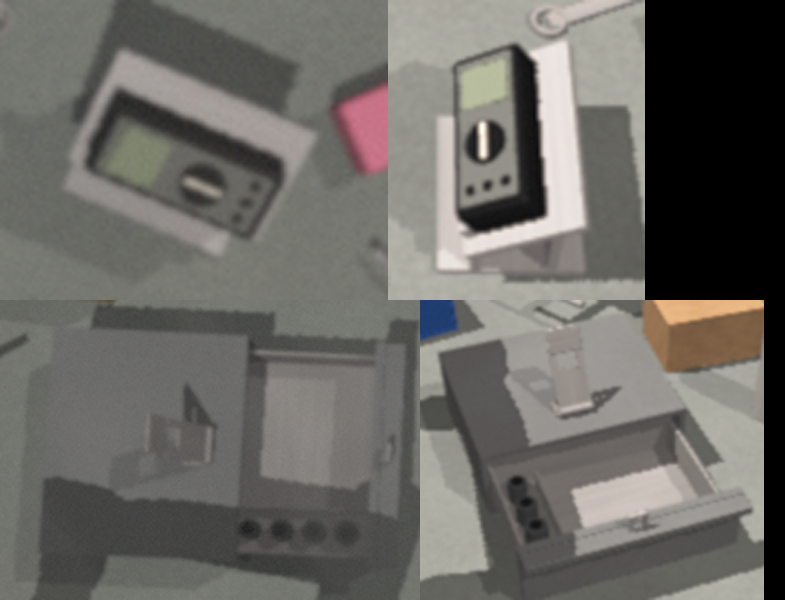

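The crop confirms it: the block on the stand has a grey face, screen and dial, so it is the meter. Its screen is at crop px (138,153) and its dial at (205,185). The hasp stands up on the chest, the staple is at mid lip, and the empty bay is the wide one. Now I'll measure poses.

```bash
cat > m.py <<'E'
from h import *
np.set_printoptions(precision=4,suppress=True)
def fitplane(p):
    for _ in range(4):
        c=p.mean(0); n=np.linalg.svd(p-c,full_matrices=False)[2][2]; r=(p-c)@n; p=p[abs(r)<max(.003,0) ] if _ else p[abs(r)<.008]
    return p.mean(0), n*np.sign(n[2]), r.std()
E
python3 - <<'E'
from m import *
a=load('top0');b=load('side0')
P=cloud(a);Q=cloud(b)
for n,c,C in(('top',a,P),('side',b,Q)):
    f=c['frame'].astype(int)
    reg=(C[...,0]>.40)&(C[...,0]<.60)&(C[...,1]<-.17)&(C[...,1]>-.37)&(C[...,2]>.05)
    # meter face seed plane
    seed={'top':(404,205),'side':(357,278)}[n]
    s0=C[seed[1],seed[0]]
    near=reg&(np.linalg.norm(C-s0,axis=-1)<.03)
    o,nn,sd=fitplane(C[near]); print(n,'face plane',o,nn,sd,'tilt',np.arccos(nn[2]),'az',np.arctan2(nn[1],nn[0]))
    d=(C-o)@nn
    face=reg&(abs(d)<.005)
    k,l,st,_=cv2.connectedComponentsWithStats(face.astype(np.uint8)); lab=l[seed[1],seed[0]]; face=l==lab
    h=np.array([nn[0],nn[1],0]);h/=np.linalg.norm(h); ey=np.cross([0,0,1],-h); ex=np.cross(ey,nn)
    q=C[face]; uv=np.c_[(q-o)@ex,(q-o)@ey]
    r=cv2.minAreaRect(uv.astype(np.float32)); cc=o+r[0][0]*ex+r[0][1]*ey
    print(' rect',r,'centre',cc,'ex',ex,'ey',ey, 'pct',np.percentile(uv,[1,50,99],axis=0))
    # plate
    pl=reg&(d<-.028)&(d>-.04); print(' plate d',np.median(d[pl]),pl.sum())
    # chest top
    t=(abs(C[...,2]-.1)<.006)&(C[...,1]>.14)&(C[...,1]<.5)&(C[...,0]>.4)&(C[...,0]<.8)
    q=C[t]; r=cv2.minAreaRect(q[:,:2].astype(np.float32)); print(' chest',r,np.median(q[:,2]),cv2.boxPoints(r).tolist())
    t=(abs(C[...,2]-.1)<.008)&(C[...,1]>-.06)&(C[...,1]<.04)&(C[...,0]>.4)&(C[...,0]<.8)
    k,l,st,_=cv2.connectedComponentsWithStats(t.astype(np.uint8)); j=1+np.argmax(st[1:,4]); q=C[l==j]
    r=cv2.minAreaRect(q[:,:2].astype(np.float32)); print(' lip',r,np.median(q[:,2]),cv2.boxPoints(r).tolist())
    t=(C[...,2]>.107)&(C[...,1]>-.06)&(C[...,1]<.04)&(C[...,0]>.5)&(C[...,0]<.7); print(' staple',C[t].mean(0) if t.any() else 0,t.sum(),C[t].max(0) if t.any() else 0)
    t=(C[...,2]>.112)&(C[...,1]>.1)&(C[...,1]<.4)&(C[...,0]>.5)&(C[...,0]<.7); q=C[t]
    print(' hasp',t.sum(),q.mean(0),q.min(0),q.max(0))
    i=np.argsort(q[:,2]); print(q[i[::max(1,len(q)//14)]])
    t=(C[...,2]<.03)&(C[...,2]>.01)&(C[...,1]>0)&(C[...,1]<.2)&(C[...,0]>.45)&(C[...,0]<.72); q=C[t];print(' floor',np.median(q[:,2]),q.min(0),q.max(0))
E
```

```text
top face plane [ 0.4947 -0.2758  0.1129] [-0.3536  0.2151  0.9103] 0.0015031010572622242 tilt 0.4267737085170678 az 2.5950562223236187
 rect ((-0.006398802623152733, 0.00011952966451644897), (0.056851841509342194, 0.12804405391216278), 8.413796424865723) centre [ 0.4898 -0.2726  0.1103] ex [ 0.7777 -0.4731  0.4139] ey [ 0.5197  0.8543 -0.    ] pct [[-0.0378 -0.0595]
 [-0.0025  0.009 ]
 [ 0.0238  0.0636]]
 plate d -0.032798657584126326 697
 chest ((0.5924479365348816, 0.29321280121803284), (0.24209390580654144, 0.28098779916763306), 87.73145294189453) 0.09934800970697188 [[0.44727271795272827, 0.17782191932201385], [0.7280402779579163, 0.16669951379299164], [0.7376231551170349, 0.4086036682128906], [0.4568555951118469, 0.41972607374191284]]
 lip ((0.5799911618232727, -0.00469527393579483), (0.03714516758918762, 0.2797909379005432), 87.74072265625) 0.099605314879328 [[0.4394722878932953, -0.01773851551115513], [0.7190456986427307, -0.028768325224518776], [0.7205100059509277, 0.008347967639565468], [0.4409366250038147, 0.019377777352929115]]
 staple [ 0.579  -0.0082  0.1235] 30 [ 0.5904
[... 1465 characters left out ...]
764472961, -0.030448084697127342], [0.7206070423126221, 0.011678243055939674], [0.44113653898239136, 0.024334648624062538]]
 staple [ 0.5801 -0.0087  0.1196] 40 [ 0.5906 -0.0045  0.1267]
 hasp 514 [0.5893 0.2364 0.1561] [0.5664 0.2066 0.1123] [0.6121 0.2635 0.203 ]
[[0.5692 0.2158 0.1123]
 [0.5919 0.2104 0.1164]
 [0.6038 0.2168 0.1225]
 [0.5925 0.2189 0.1279]
 [0.6113 0.2272 0.1341]
 [0.5982 0.2245 0.1398]
 [0.6055 0.2271 0.1463]
 [0.5762 0.2375 0.1512]
 [0.5699 0.2356 0.1577]
 [0.6058 0.2415 0.1706]
 [0.5777 0.2456 0.1791]
 [0.5852 0.249  0.1847]
 [0.5834 0.2511 0.1904]
 [0.59   0.2601 0.1961]
 [0.5856 0.2635 0.2016]]
 floor 0.018855958872913914 [0.4502 0.0001 0.0102] [0.7168 0.2    0.03  ]
```

```bash
python3 - <<'E'
from m import *
a=load('top0');b=load('side0')
for th in (-.40,):
  for n,c,seed in(('top',a,(404,205)),('side',b,(357,278))):
    C=cloud(c); s0=np.array([.489,-.273,.110])
    for it in range(3):
        if it==0: nn=R.from_euler('zy',[th,-.56]).as_matrix()[:,2]; o=s0
        d=(C-o)@nn; ey=np.array([-np.sin(th),np.cos(th),0]); ex=np.cross(ey,nn)
        u=(C-o)@ex; v=(C-o)@ey
        m=(abs(d)<.007)&(abs(u)<.027)&(abs(v)<.063)
        o2,nn,sd=fitplane(C[m]); o=s0+((o2-s0)@nn)*nn
    r=cv2.minAreaRect(np.c_[u,v][0:0].astype(np.float32)) if 0 else None
    d=(C-o)@nn; m=(abs(d)<.006)&(abs(u)<.045)&(abs(v)<.08)
    k,l,st,_=cv2.connectedComponentsWithStats(m.astype(np.uint8)); m=l==l[seed[1],seed[0]]
    r=cv2.minAreaRect(np.c_[u,v][m.ravel() if 0 else m] .astype(np.float32))
    cc=o+r[0][0]*ex+r[0][1]*ey
    print(n,'n',nn,'tilt',np.arccos(nn[2]),'az',np.arctan2(-nn[1],-nn[0]),'sd',sd,'rect',r,'centre',cc)
    # plate
    pm=(d<-.026)&(d>-.042)&(abs(u)<.08)&(abs(v)<.09)&(C[...,2]>.04)
    o3,n3,s3=fitplane(C[pm]); print('  plate n',n3,'tilt',np.arccos(n3[2]),'az',np.arctan2(-n3[1],-n3[0]),s3,'thickness',(cc-o3)@n3,pm.sum())
# edge-based ray check: dark/white mask corners of the stand plate in top
E
```

```text
Traceback (most recent call last):
IndexError: boolean index did not match indexed array along axis 1; size of axis is 1280 but size of corresponding boolean axis is 640
```

Request:
{"op": "apply_moves", "data": {
  "rows": [
    {"dx": -3, "dy": -3, "dz": -2},
    {"dx": -7, "dy": -6.5, "dz": -4},
    {"dx": -11, "dy": -10, "dz": -6},
    {"dx": -15, "dy": -14, "dz": -8},
    {"dx": -19, "dy": -17.5, "dz": -8},
    {"dx": -23, "dy": -21, "dz": -8},
    {"dx": -27, "dy": -25, "dz": -8},
    {"dx": -29.6, "dy": -27.4, "dz": -8}
  ],
  "hand": 0
}}

```text
invalid input at $.rows[0]: expected keys dx, dy, dz, ax, ay, az
```

```bash
cat >> m.py <<'E'
def delta(target_p,target_M,cmd=None):
    s=robot.get_obs(); p=s['ee_pos'];M=R.from_quat(s['orientation']).as_matrix()
    if cmd is not None: p,M=cmd
    rv=R.from_matrix(M.T@target_M).as_rotvec()
    return M.T@(np.array(target_p)-p)*100, rv
def toolM(n,ydir):
    z=-np.array(n)/np.linalg.norm(n); y=np.array(ydir,float); y-=z*(y@z); y/=np.linalg.norm(y)
    return np.c_[np.cross(y,z),y,z]
E
python3 - <<'E'
from m import *
a=load('top0');b=load('side0'); th=-.40
for n,c,seed in(('top',a,(404,205)),('side',b,(357,278))):
    C=cloud(c); s0=np.array([.489,-.273,.110]); nn=R.from_euler('ZY',[th,-.56]).as_matrix()[:,2]; o=s0; ey=np.array([-np.sin(th),np.cos(th),0])
    for it in range(3):
        ex=np.cross(ey,nn); d=(C-o)@nn; u=(C-o)@ex; v=(C-o)@ey
        m=(abs(d)<.007)&(abs(u)<.027)&(abs(v)<.063)
        o2,nn,sd=fitplane(C[m]); o=s0+((o2-s0)@nn)*nn
    ex=np.cross(ey,nn);d=(C-o)@nn; u=(C-o)@ex; v=(C-o)@ey; m=(abs(d)<.006)&(abs(u)<.045)&(abs(v)<.08)
    k,l,st,_=cv2.connectedComponentsWithStats(m.astype(np.uint8)); m=l==l[seed[1],seed[0]]
    r=cv2.minAreaRect(np.stack([u[m],v[m]],1).astype(np.float32)); cc=o+r[0][0]*ex+r[0][1]*ey
    print(n,'n',nn,'tilt',np.arccos(nn[2]),'az',np.arctan2(-nn[1],-nn[0]),'sd',sd,'rect',r,'centre',cc)
    pm=(d<-.026)&(d>-.042)&(abs(u)<.08)&(abs(v)<.09)&(C[...,2]>.04)
    o3,n3,s3=fitplane(C[pm]); print('  plate n',n3,'tilt',np.arccos(n3[2]),'az',np.arctan2(-n3[1],-n3[0]),s3,'thick',(cc-o3)@n3,pm.sum())
s=robot.get_obs(); print(s['ee_pos'],s['orientation'],s['joints'])
E
```

```text
top n [-0.4647  0.2031  0.8619] tilt 0.531840547155167 az -0.4121161021891672 sd 0.001518984296567096 rect ((-0.0011208876967430115, -0.000646740198135376), (0.12914328277111053, 0.05902739241719246), 89.86539459228516) centre [ 0.4885 -0.2735  0.1082]
  plate n [-0.4855  0.2036  0.8502] tilt 0.5544201685349122 az -0.397062854243986 0.0014530241400955385 thick 0.03541975759971958 873
side n [-0.4737  0.1941  0.859 ] tilt 0.5374259065963757 az -0.3888878122966463 sd 0.0012657524439935155 rect ((-0.002168683335185051, -0.0005151256918907166), (0.05875616520643234, 0.12911681830883026), 0.15691883862018585) centre [ 0.4875 -0.2729  0.1081]
  plate n [-0.4872  0.2067  0.8485] tilt 0.5576604326021093 az -0.401269805288636 0.0011302888534684527 thick 0.03511069794639167 1234
[0.1574 0.5002 0.2385] [ 0.1518  0.9884 -0.0009 -0.0001] [ 1.266   0.2606 -0.1393  1.1727 -0.      1.5708]
```

Request:
{"op": "apply_moves", "data": {
  "rows": [
    {"dx": -4, "dy": -3.5, "dz": -2, "ax": 0, "ay": 0, "az": 0},
    {"dx": -8, "dy": -7.5, "dz": -4, "ax": 0, "ay": 0, "az": 0},
    {"dx": -12, "dy": -11.5, "dz": -6, "ax": 0, "ay": 0, "az": 0},
    {"dx": -16, "dy": -15, "dz": -8, "ax": 0, "ay": 0, "az": 0},
    {"dx": -20, "dy": -18.5, "dz": -8, "ax": 0, "ay": 0, "az": 0},
    {"dx": -24, "dy": -22, "dz": -8, "ax": 0, "ay": 0, "az": 0},
    {"dx": -28, "dy": -26, "dz": -8, "ax": 0, "ay": 0, "az": 0},
    {"dx": -30, "dy": -28, "dz": -8, "ax": 0, "ay": 0, "az": 0}
  ],
  "hand": 0
}}

```text
time_s: 1.1
ee_pos: [0.3601, 0.1414, 0.319]
orientation: [0.153, 0.988, -0.0, -0.0]
contact_force: [-0.6, 0.8, 0.8]
opening: 0.0854
grasp_force: 0.0
```

```bash
python3 - <<'E'
from m import *
th=-.40
W=R.from_euler('ZY',[th,-.56]).as_matrix(); n=W[:,2]; f=np.array([.488,-.273,.1085])
print('n',n,'ex',W[:,0])
for s in(1,-1):
    T=toolM(n,s*W[:,0]); print('pre',delta(f+n*.09,T), )
s=robot.get_obs(); print(s['ee_pos'],s['orientation'],s['joints'],s['time_s'])
E
```

```text
n [-0.4893  0.2069  0.8473] ex [ 0.7804 -0.3299  0.5312]
pre (array([-19.9749, -35.1707,  13.4476]), array([-0.4241, -0.4641,  1.6153]))
pre (array([-19.9749, -35.1707,  13.4476]), array([ 0.4527, -0.4138, -1.4364]))
[0.3601 0.1414 0.319 ] [ 0.1532  0.9882 -0.0003 -0.0002] [ 0.3744 -0.0036 -0.2441  1.3309 -0.0004  0.682 ] 1.1
```

Request:
{"op": "apply_moves", "data": {
  "rows": [
    {"dx": -2, "dy": -3.5, "dz": 0, "ax": 0.045, "ay": -0.041, "az": -0.144},
    {"dx": -4, "dy": -7, "dz": 0, "ax": 0.09, "ay": -0.083, "az": -0.287},
    {"dx": -6, "dy": -10.5, "dz": 0, "ax": 0.136, "ay": -0.124, "az": -0.431},
    {"dx": -8, "dy": -14, "dz": 1, "ax": 0.181, "ay": -0.165, "az": -0.574},
    {"dx": -10, "dy": -17.5, "dz": 2, "ax": 0.226, "ay": -0.207, "az": -0.718},
    {"dx": -12, "dy": -21, "dz": 3, "ax": 0.272, "ay": -0.248, "az": -0.862},
    {"dx": -14, "dy": -24.5, "dz": 5, "ax": 0.317, "ay": -0.29, "az": -1.005},
    {"dx": -16, "dy": -28, "dz": 7, "ax": 0.362, "ay": -0.331, "az": -1.149},
    {"dx": -18, "dy": -32, "dz": 9, "ax": 0.407, "ay": -0.372, "az": -1.293},
    {"dx": -20, "dy": -35.2, "dz": 11, "ax": 0.453, "ay": -0.414, "az": -1.436}
  ]
}}

```text
time_s: 2.35
ee_pos: [0.4443, -0.2533, 0.2088]
orientation: [-0.534, 0.799, -0.231, 0.154]
contact_force: [0.3, -0.6, 0.2]
opening: 0.0852
grasp_force: 0.0
```

```bash
python3 - <<'E'
from m import *
th=-.40
W=R.from_euler('ZY',[th,-.56]).as_matrix(); n=W[:,2]; f=np.array([.488,-.273,.1085])
T=toolM(n,-W[:,0])
for h in(.06,.0,-.022): print(h,delta(f+n*h,T))
s=robot.get_obs(); print(s['ee_pos'],s['orientation'],s['joints'],s['time_s'],s['contact_force'])
grab('top','top1');grab('side','side1')
E
```

```text
0.06 (array([0.1208, 1.2845, 5.0418]), array([-0.0027,  0.0027,  0.0063]))
0.0 (array([ 0.1371,  1.3009, 11.0418]), array([-0.0027,  0.0027,  0.0063]))
-0.022 (array([ 0.143 ,  1.3069, 13.2417]), array([-0.0027,  0.0027,  0.0063]))
[ 0.4443 -0.2533  0.2088] [-0.5336  0.7988 -0.2312  0.1538] [-0.5772 -0.0846 -0.8007  0.2995  0.0969 -1.7275] 2.35 [ 0.2943 -0.6351  0.1956]
```

Request:
{"op": "apply_moves", "data": {
  "rows": [
    {"dx": 0.1, "dy": 1.3, "dz": 3, "ax": 0, "ay": 0, "az": 0.006},
    {"dx": 0.1, "dy": 1.3, "dz": 6, "ax": 0, "ay": 0, "az": 0.006},
    {"dx": 0.1, "dy": 1.3, "dz": 8.5, "ax": 0, "ay": 0, "az": 0.006},
    {"dx": 0.1, "dy": 1.3, "dz": 10.5, "ax": 0, "ay": 0, "az": 0.006},
    {"dx": 0.1, "dy": 1.3, "dz": 12, "ax": 0, "ay": 0, "az": 0.006},
    {"dx": 0.1, "dy": 1.3, "dz": 12.8, "ax": 0, "ay": 0, "az": 0.006},
    {"dx": 0.1, "dy": 1.3, "dz": 12.8, "ax": 0, "ay": 0, "az": 0.006}
  ]
}}

```text
time_s: 3.32
ee_pos: [0.4971, -0.2745, 0.0936]
orientation: [-0.53, 0.802, -0.229, 0.154]
contact_force: [0.4, 0.6, -0.1]
opening: 0.0855
grasp_force: 0.0
```

```bash
python3 - <<'E'
from m import *
th=-.40
W=R.from_euler('ZY',[th,-.56]).as_matrix(); n=W[:,2]; f=np.array([.488,-.273,.1085])
s=robot.get_obs(); print(W.T@(s['ee_pos']-f), s['contact_force'],s['time_s'])
b=grab('side','side2'); a=grab('top','top2')
i=[cv2.resize(c['frame'][y:y+110,x:x+110,::-1],(390,390),interpolation=cv2.INTER_CUBIC) for c,y,x in((a,150,345),(b,225,305))]
cv2.imwrite('pics/crop2.png',np.hstack(i))
E
```

```text
[-0.0003  0.0022 -0.0174] [ 0.4119  0.6367 -0.0757] 3.325
```

View pics/crop2.png

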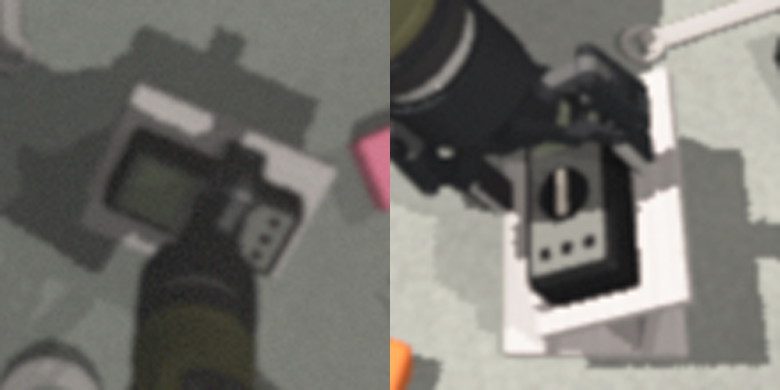

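The fingers straddle the meter: the upper finger is at crop px (630,150) beside its long edge, clear of the lugs. I'm closing now.

Request:
{"op": "apply_moves", "data": {
  "rows": [
    {"dx": 0, "dy": 0, "dz": 0, "ax": 0, "ay": 0, "az": 0},
    {"dx": 0, "dy": 0, "dz": 0, "ax": 0, "ay": 0, "az": 0},
    {"dx": 0, "dy": 0, "dz": 0, "ax": 0, "ay": 0, "az": 0},
    {"dx": 0, "dy": 0, "dz": 0, "ax": 0, "ay": 0, "az": 0},
    {"dx": 0, "dy": 0, "dz": 0, "ax": 0, "ay": 0, "az": 0},
    {"dx": 0, "dy": 0, "dz": 0, "ax": 0, "ay": 0, "az": 0},
    {"dx": 0, "dy": 0, "dz": 0, "ax": 0, "ay": 0, "az": 0},
    {"dx": 0, "dy": 0, "dz": 0, "ax": 0, "ay": 0, "az": 0}
  ],
  "hand": 1,
  "newtons": 50
}}

```text
time_s: 4.42
ee_pos: [0.4965, -0.2749, 0.0944]
orientation: [-0.529, 0.802, -0.23, 0.154]
contact_force: [-3.9, 2.1, 5.3]
opening: 0.0568
grasp_force: 53.0
```

Request:
{"op": "apply_moves", "data": {
  "rows": [
    {"dx": 0, "dy": 0, "dz": -1, "ax": 0, "ay": 0, "az": 0},
    {"dx": 0, "dy": 0, "dz": -3, "ax": 0, "ay": 0, "az": 0},
    {"dx": 0, "dy": 0, "dz": -6, "ax": 0, "ay": 0, "az": 0},
    {"dx": 0, "dy": 0, "dz": -9, "ax": 0, "ay": 0, "az": 0},
    {"dx": 0, "dy": 0, "dz": -12, "ax": 0, "ay": 0, "az": 0},
    {"dx": 0, "dy": 0, "dz": -12, "ax": 0, "ay": 0, "az": 0}
  ]
}}

```text
time_s: 5.18
ee_pos: [0.4379, -0.2505, 0.1977]
orientation: [-0.529, 0.802, -0.231, 0.155]
contact_force: [-0.0, 0.8, -2.8]
opening: 0.0567
grasp_force: 55.2
```

```bash
python3 - <<'E'
from m import *
a=load('top0');b=load('side0')
c0=np.array([.5925,.2935]); az=np.deg2rad(87.73); X=np.array([np.cos(az),np.sin(az)]);Y=np.array([-X[1],X[0]])
for n,c in(('top',a),('side',b)):
    C=cloud(c); x=(C[...,:2]-c0)@X; y=(C[...,:2]-c0)@Y; z=C[...,2]
    fl=(abs(z-.018)<.006)&(x<-.13)&(x>-.28)&(abs(y)<.14)
    print(n,'floor y',np.percentile(y[fl],[1,5,95,99]),'x',np.percentile(x[fl],[1,99]),'z',np.median(z[fl]))
    h=(x<-.16)&(x>-.25)&(abs(y)<.145)
    for lo in np.arange(-.14,.141,.01):
        m=h&(y>=lo)&(y<lo+.01); print(f'{lo:.2f}:{np.median(z[m]) if m.any() else 0:.3f}',end=' ')
    print()
T=np.c_[np.cross([*X,0],[0,0,-1]),[*X,0],[0,0,-1]]
bay=c0+X*-.2+Y*-.036; print('tgt',bay)
print(delta([*bay,.20],T)); s=robot.get_obs();print(s['joints'],s['ee_pos'],s['orientation'])
b=grab('side','side3'); a=grab('top','top3')
i=[cv2.resize(c['frame'][y:y+120,x:x+120,::-1],(390,390),interpolation=cv2.INTER_CUBIC) for c,y,x in((a,120,330),(b,190,270))]
cv2.imwrite('pics/crop3.png',np.hstack(i))
E
```

```text
top floor y [-0.1234 -0.114   0.1141  0.1231] x [-0.2746 -0.1314] z 0.017635295474286772
-0.14:0.000 -0.13:0.041 -0.12:0.018 -0.11:0.018 -0.10:0.017 -0.09:0.017 -0.08:0.017 -0.07:0.018 -0.06:0.017 -0.05:0.017 -0.04:0.018 -0.03:0.018 -0.02:0.018 -0.01:0.018 0.00:0.018 0.01:0.018 0.02:0.018 0.03:0.018 0.04:0.017 0.05:0.017 0.06:0.019 0.07:0.018 0.08:0.019 0.09:0.049 0.10:0.048 0.11:0.018 0.12:0.021 0.13:-0.000 0.14:-0.001 
side floor y [-0.1246 -0.1162  0.0813  0.1291] x [-0.2035 -0.1309] z 0.01859365674156166
-0.14:0.000 -0.13:0.051 -0.12:0.019 -0.11:0.018 -0.10:0.018 -0.09:0.019 -0.08:0.019 -0.07:0.019 -0.06:0.018 -0.05:0.018 -0.04:0.018 -0.03:0.018 -0.02:0.019 -0.01:0.019 0.00:0.018 0.01:0.019 0.02:0.019 0.03:0.019 0.04:0.018 0.05:0.019 0.06:0.049 0.07:0.027 0.08:0.048 0.09:0.050 0.10:0.048 0.11:0.027 0.12:0.054 0.13:0.001 0.14:0.001 
tgt [0.6206 0.0922]
(array([-38.6915,  -2.8928,   1.7073]), array([-0.4908,  0.3426,  1.1727]))
[-0.5794 -0.0844 -0.8353  0.2637  0.0967 -1.7186] [ 0.4379 -0.2505  0.1977] [-0.5291  0.8017 -0.2311  0.1547]
```

View pics/crop3.png

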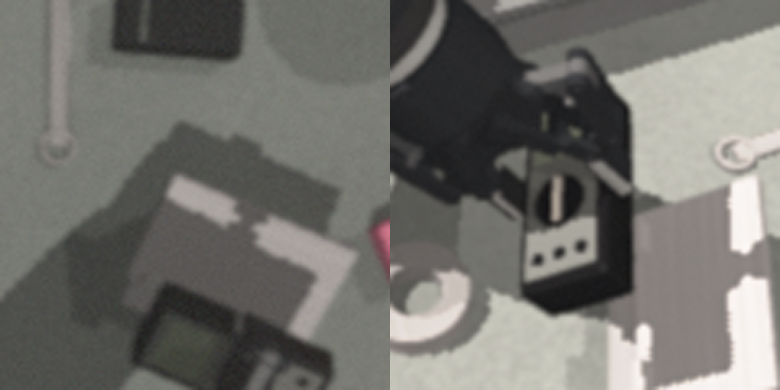

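The meter is lifted and hangs square in the pads (crop px (570,220)), and the stand is empty. I'm carrying it over the bay.

Request:
{"op": "apply_moves", "data": {
  "rows": [
    {"dx": -2.5, "dy": -0.6, "dz": -0.8, "ax": -0.025, "ay": 0.017, "az": 0.058},
    {"dx": -6.5, "dy": -1.3, "dz": -1.5, "ax": -0.082, "ay": 0.057, "az": 0.195},
    {"dx": -11, "dy": -2, "dz": -1.6, "ax": -0.142, "ay": 0.099, "az": 0.34},
    {"dx": -15.5, "dy": -2.5, "dz": -1.4, "ax": -0.203, "ay": 0.142, "az": 0.485},
    {"dx": -20, "dy": -2.9, "dz": -1.2, "ax": -0.264, "ay": 0.185, "az": 0.63},
    {"dx": -24.5, "dy": -3, "dz": -0.8, "ax": -0.325, "ay": 0.228, "az": 0.775},
    {"dx": -29, "dy": -3, "dz": -0.2, "ax": -0.386, "ay": 0.27, "az": 0.92},
    {"dx": -33.5, "dy": -3, "dz": 0.6, "ax": -0.445, "ay": 0.312, "az": 1.065},
    {"dx": -37, "dy": -2.9, "dz": 1.4, "ax": -0.491, "ay": 0.343, "az": 1.173},
    {"dx": -38.7, "dy": -2.9, "dz": 1.7, "ax": -0.491, "ay": 0.343, "az": 1.173}
  ]
}}

```text
time_s: 6.52
ee_pos: [0.622, 0.0934, 0.1949]
orientation: [0.019, 1.0, 0.001, -0.003]
contact_force: [0.4, -0.3, -2.0]
opening: 0.0568
grasp_force: 55.0
```

```bash
cat >> m.py <<'E'
c0=np.array([.5925,.2935]); az=np.deg2rad(87.73); X=np.array([np.cos(az),np.sin(az)]);Y=np.array([-X[1],X[0]])
TD=np.c_[np.cross([*X,0],[0,0,-1]),[*X,0],[0,0,-1]]
E
python3 - <<'E'
from m import *
bay=c0+X*-.2+Y*-.034; print(bay,delta([*bay,.035],TD)); s=robot.get_obs();print(s['joints'],s['contact_force'])
# measure held meter in both views
for n in('top','side'):
    c=grab(n,n+'4'); C=cloud(c); z=C[...,2]
    x=(C[...,:2]-c0)@X; y=(C[...,:2]-c0)@Y
    m=(abs(x+.2)<.06)&(abs(y+.034)<.09)&(z>.12)&(z<.26)
    print(n,[np.round(np.percentile(k[m],[1,50,99]),3) for k in(x,y,z)])
    u=(z>.19)&(z<.24)&(abs(x+.2)<.06)&(abs(y+.034)<.09)
    print(fitplane(C[u]), [np.round(np.percentile(k[u],[1,50,99]),3) for k in(x,y)])
    l=(abs(z-.1)<.008)&(x<-.26)&(x>-.35)&(y<-.06)&(y>-.14); print('lip x',np.percentile(x[l],[2,98]),l.sum())
a=load('top4')
cv2.imwrite('pics/crop4.png',np.hstack([cv2.resize(load(t)['frame'][y:y+150,x:x+190,::-1],(400,316)) for t,y,x in(('top4',80,170),('side4',60,250))]))
E
```

```text
[0.6186 0.0923] (array([ 0.2434, -0.1377, 15.9914]), array([ 0.0009, -0.0059,  0.0015]))
[0.1481 0.4627 0.0545 1.1682 0.002  0.1862] [ 0.4055 -0.2785 -1.982 ]
top [array([-0.255, -0.226, -0.21 ]), array([-0.1  , -0.023,  0.027]), array([0.185, 0.21 , 0.258])]
(array([0.6154, 0.0677, 0.2107]), array([0.031 , 0.8151, 0.5786]), np.float64(0.0016686182658248111)) [array([-0.243, -0.224, -0.21 ]), array([-0.1  , -0.019,  0.027])]
lip x [-0.316  -0.2805] 467
side [array([-0.258, -0.223, -0.148]), array([-0.099, -0.026,  0.028]), array([0.179, 0.21 , 0.259])]
(array([0.6105, 0.086 , 0.2109]), array([-0.0107, -0.1357,  0.9907]), np.float64(0.001465844795356353)) [array([-0.241, -0.216, -0.165]), array([-0.099, -0.024,  0.028])]
lip x [-0.3167 -0.2794] 362
```

View pics/crop4.png

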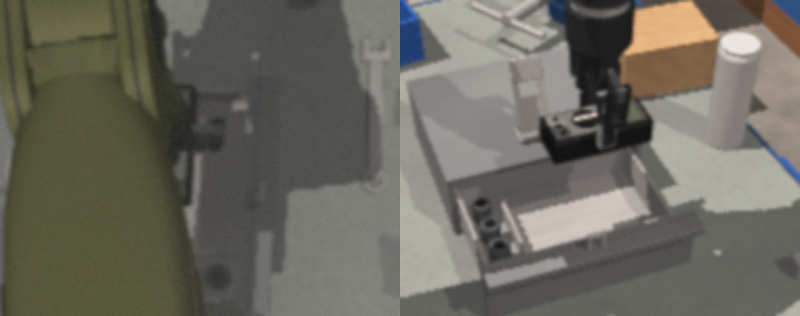

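The side view shows the meter level and face up over the empty bay (crop px (597,130)), with room on all sides. I'm lowering it.

Request:
{"op": "apply_moves", "data": {
  "rows": [
    {"dx": 0.2, "dy": -0.1, "dz": 3, "ax": 0, "ay": -0.006, "az": 0},
    {"dx": 0.2, "dy": -0.1, "dz": 7, "ax": 0, "ay": -0.006, "az": 0},
    {"dx": 0.2, "dy": -0.1, "dz": 10.5, "ax": 0, "ay": -0.006, "az": 0},
    {"dx": 0.2, "dy": -0.1, "dz": 13, "ax": 0, "ay": -0.006, "az": 0},
    {"dx": 0.2, "dy": -0.1, "dz": 14.5, "ax": 0, "ay": -0.006, "az": 0},
    {"dx": 0.2, "dy": -0.1, "dz": 15.1, "ax": 0, "ay": -0.006, "az": 0},
    {"dx": 0.2, "dy": -0.1, "dz": 15.3, "ax": 0, "ay": -0.006, "az": 0},
    {"dx": 0.2, "dy": -0.1, "dz": 15.3, "ax": 0, "ay": -0.006, "az": 0}
  ]
}}

```text
time_s: 7.62
ee_pos: [0.619, 0.0919, 0.0461]
orientation: [0.02, 1.0, 0.001, 0.002]
contact_force: [-0.7, -0.1, -3.4]
opening: 0.0568
grasp_force: 55.0
```

Request:
{"op": "apply_moves", "data": {
  "rows": [
    {"dx": 0, "dy": 0, "dz": 0.3, "ax": 0, "ay": 0, "az": 0},
    {"dx": 0, "dy": 0, "dz": 0.5, "ax": 0, "ay": 0, "az": 0},
    {"dx": 0, "dy": 0, "dz": 0.7, "ax": 0, "ay": 0, "az": 0},
    {"dx": 0, "dy": 0, "dz": 0.7, "ax": 0, "ay": 0, "az": 0}
  ]
}}

```text
time_s: 8.12
ee_pos: [0.618, 0.0918, 0.0379]
orientation: [0.02, 1.0, 0.001, 0.001]
contact_force: [-0.7, 0.8, -3.4]
opening: 0.0572
grasp_force: 55.0
```

Request:
{"op": "apply_moves", "data": {
  "rows": [
    {"dx": 0, "dy": 0, "dz": 0.1, "ax": 0, "ay": 0, "az": 0},
    {"dx": 0, "dy": 0, "dz": 0.2, "ax": 0, "ay": 0, "az": 0},
    {"dx": 0, "dy": 0, "dz": 0.2, "ax": 0, "ay": 0, "az": 0}
  ]
}}

```text
time_s: 8.5
ee_pos: [0.6184, 0.0919, 0.0371]
orientation: [0.02, 1.0, 0.001, 0.002]
contact_force: [-2.5, 0.7, 4.7]
opening: 0.0569
grasp_force: 55.9
```

The meter is touching the floor (force went from -3.4 to +4.7 N). I'm opening and then going straight up.

Request:
{"op": "apply_moves", "data": {
  "rows": [
    {"dx": 0, "dy": 0, "dz": 0, "ax": 0, "ay": 0, "az": 0},
    {"dx": 0, "dy": 0, "dz": 0, "ax": 0, "ay": 0, "az": 0},
    {"dx": 0, "dy": 0, "dz": 0, "ax": 0, "ay": 0, "az": 0},
    {"dx": 0, "dy": 0, "dz": 0, "ax": 0, "ay": 0, "az": 0},
    {"dx": 0, "dy": 0, "dz": 0, "ax": 0, "ay": 0, "az": 0}
  ],
  "hand": 0
}}

```text
time_s: 9.12
ee_pos: [0.6183, 0.0918, 0.0361]
orientation: [0.02, 1.0, 0.001, 0.001]
contact_force: [0.7, -0.3, 0.4]
opening: 0.0851
grasp_force: 0.0
```

Request:
{"op": "apply_moves", "data": {
  "rows": [
    {"dx": 0, "dy": 0, "dz": -1, "ax": 0, "ay": 0, "az": 0},
    {"dx": 0, "dy": 0, "dz": -4, "ax": 0, "ay": 0, "az": 0},
    {"dx": 0, "dy": 0, "dz": -8, "ax": 0, "ay": 0, "az": 0},
    {"dx": 0, "dy": 0, "dz": -13, "ax": 0, "ay": 0, "az": 0},
    {"dx": 0, "dy": 0, "dz": -18, "ax": 0, "ay": 0, "az": 0},
    {"dx": 0, "dy": 0, "dz": -20, "ax": 0, "ay": 0, "az": 0}
  ]
}}

```text
time_s: 9.88
ee_pos: [0.6193, 0.0917, 0.241]
orientation: [0.02, 1.0, 0.001, 0.005]
contact_force: [0.1, -0.6, -0.3]
opening: 0.0853
grasp_force: 0.0
```

```bash
python3 - <<'E'
from m import *
s=robot.get_obs();print(s['ee_pos'],s['opening'],s['contact_force'],s['joints'])
c=grab('side','side5');C=cloud(c);z=C[...,2];x=(C[...,:2]-c0)@X; y=(C[...,:2]-c0)@Y
u=(z>.045)&(z<.062)&(x>-.26)&(x<-.13)&(y>-.12)&(y<.05)
print(fitplane(C[u])[1:],[np.round(np.percentile(k[u],[1,50,99]),3) for k in(x,y,z)])
l=(abs(z-.1)<.008)&(x<-.26)&(x>-.35)&(y<-.06)&(y>-.14); print('lip x',np.percentile(x[l],[2,98]))
# push start pose: 40 mm in front of lip, tool y across (chest y)
lip=c0+X*-.317
T=TD
for p,zz in((lip-X*.06,.22),(lip-X*.06,.10)): print(p,delta([*p,zz],T))
cv2.imwrite('pics/crop5.png',cv2.resize(c['frame'][60:240,230:430,::-1],(600,540)))
E
```

```text
[0.6193 0.0917 0.241 ] 0.08530113073705997 [ 0.1228 -0.5647 -0.306 ] [0.1465 0.4286 0.1191 1.2513 0.0012 0.186 ]
(array([-0.006 , -0.0244,  0.9997]), np.float64(0.0014430821915683678)) [array([-0.231, -0.207, -0.174]), array([-0.095, -0.029,  0.031]), array([0.047, 0.053, 0.059])]
lip x [-0.3164 -0.2793]
[ 0.5776 -0.0832] (array([  3.5694, -17.6671,   2.1552]), array([0.0035, 0.0119, 0.0001]))
[ 0.5776 -0.0832] (array([  3.7118, -17.709 ,  14.1543]), array([0.0035, 0.0119, 0.0001]))
```

View pics/crop5.png

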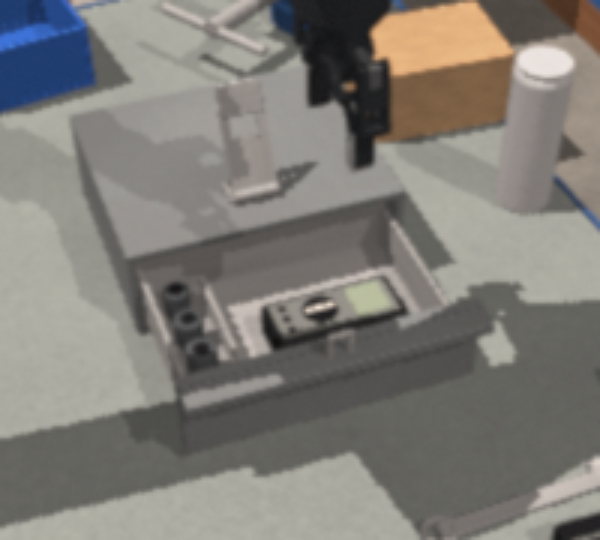

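The meter lies flat and face up in the bay (crop px (335,308)), clear of the walls. Next I close the fingers, go in front of the lip and down.

Request:
{"op": "apply_moves", "data": {
  "rows": [
    {"dx": 0.2, "dy": -4, "dz": 0, "ax": 0, "ay": 0.01, "az": 0},
    {"dx": 0.3, "dy": -9, "dz": 0, "ax": 0, "ay": 0.01, "az": 0},
    {"dx": 0.5, "dy": -14, "dz": 0, "ax": 0, "ay": 0.01, "az": 0},
    {"dx": 0.6, "dy": -17.7, "dz": 2, "ax": 0, "ay": 0.01, "az": 0},
    {"dx": 0.6, "dy": -17.7, "dz": 7, "ax": 0, "ay": 0.01, "az": 0},
    {"dx": 0.6, "dy": -17.7, "dz": 11, "ax": 0, "ay": 0.01, "az": 0},
    {"dx": 0.6, "dy": -17.7, "dz": 14, "ax": 0, "ay": 0.01, "az": 0},
    {"dx": 0.6, "dy": -17.7, "dz": 15.5, "ax": 0, "ay": 0.01, "az": 0},
    {"dx": 0.6, "dy": -17.7, "dz": 15.5, "ax": 0, "ay": 0.01, "az": 0}
  ],
  "hand": 1
}}

```text
time_s: 11.05
ee_pos: [0.6043, -0.0847, 0.08]
orientation: [0.02, 1.0, 0.001, -0.005]
contact_force: [-0.2, 0.1, -0.5]
opening: 0.0
grasp_force: 0.0
```

```bash
python3 - <<'E'
from m import *
s=robot.get_obs();p=s['ee_pos'];print(p,(p[:2]-c0)@X,(p[:2]-c0)@Y,s['opening'],s['contact_force'],s['joints'],s['time_s'])
E
```

```text
[ 0.6043 -0.0847  0.08  ] -0.3774169784947513 -0.026772557419426583 4.316334595190516e-05 [-0.2207  0.0547 -0.5424] [-0.1398  0.5129 -0.1779  0.8894  0.0011 -0.1003] 11.05
```

Request:
{"op": "apply_moves", "data": {
  "rows": [
    {"dx": 0, "dy": 1.5, "dz": 0, "ax": 0, "ay": 0, "az": 0},
    {"dx": 0, "dy": 3, "dz": 0, "ax": 0, "ay": 0, "az": 0},
    {"dx": 0, "dy": 3.8, "dz": 0, "ax": 0, "ay": 0, "az": 0},
    {"dx": 0, "dy": 4.4, "dz": 0, "ax": 0, "ay": 0, "az": 0},
    {"dx": 0, "dy": 5, "dz": 0, "ax": 0, "ay": 0, "az": 0},
    {"dx": 0, "dy": 5.8, "dz": 0, "ax": 0, "ay": 0, "az": 0},
    {"dx": 0, "dy": 6.8, "dz": 0, "ax": 0, "ay": 0, "az": 0},
    {"dx": 0, "dy": 7.8, "dz": 0, "ax": 0, "ay": 0, "az": 0},
    {"dx": 0, "dy": 9, "dz": 0, "ax": 0, "ay": 0, "az": 0},
    {"dx": 0, "dy": 10.2, "dz": 0, "ax": 0, "ay": 0, "az": 0}
  ]
}}

```text
time_s: 12.3
ee_pos: [0.6093, 0.018, 0.0811]
orientation: [0.02, 1.0, 0.001, -0.003]
contact_force: [-0.9, -2.3, 2.1]
opening: -0.0002
grasp_force: 1.3
```

```bash
python3 - <<'E'
from m import *
s=robot.get_obs();p=s['ee_pos'];print(p,(p[:2]-c0)@X,(p[:2]-c0)@Y,s['contact_force'],s['time_s'])
c=grab('side','side6');C=cloud(c);z=C[...,2];x=(C[...,:2]-c0)@X; y=(C[...,:2]-c0)@Y
l=(abs(z-.1)<.008)&(x<-.14)&(x>-.35)&(abs(y)<.13); print('lip x',np.percentile(x[l],[2,50,98]),l.sum())
u=(z>.045)&(z<.062)&(x>-.26)&(x<-.1)&(y>-.12)&(y<.05);print([np.round(np.percentile(k[u],[1,50,99]),3) for k in(x,y,z)])
E
```

```text
[0.6093 0.018  0.0811] -0.2746668119932585 -0.0276857316244442 [-0.9362 -2.3331  2.1251] 12.3
lip x [-0.2836 -0.2489 -0.2249] 960
[array([-0.239, -0.161, -0.121]), array([-0.115, -0.006,  0.047]), array([0.046, 0.054, 0.061])]
```

Request:
{"op": "apply_moves", "data": {
  "rows": [
    {"dx": 0, "dy": 1.2, "dz": 0, "ax": 0, "ay": 0, "az": 0},
    {"dx": 0, "dy": 2.4, "dz": 0, "ax": 0, "ay": 0, "az": 0},
    {"dx": 0, "dy": 3.6, "dz": 0, "ax": 0, "ay": 0, "az": 0},
    {"dx": 0, "dy": 4.8, "dz": 0, "ax": 0, "ay": 0, "az": 0},
    {"dx": 0, "dy": 6, "dz": 0, "ax": 0, "ay": 0, "az": 0},
    {"dx": 0, "dy": 7, "dz": 0, "ax": 0, "ay": 0, "az": 0},
    {"dx": 0, "dy": 7.8, "dz": 0, "ax": 0, "ay": 0, "az": 0},
    {"dx": 0, "dy": 8.5, "dz": 0, "ax": 0, "ay": 0, "az": 0},
    {"dx": 0, "dy": 9.1, "dz": 0, "ax": 0, "ay": 0, "az": 0},
    {"dx": 0, "dy": 9.5, "dz": 0, "ax": 0, "ay": 0, "az": 0}
  ]
}}

```text
time_s: 13.6
ee_pos: [0.6128, 0.1123, 0.0812]
orientation: [0.02, 1.0, 0.001, -0.004]
contact_force: [0.2, -1.1, -1.8]
opening: 0.0003
grasp_force: 1.1
```

Request:
{"op": "apply_moves", "data": {
  "rows": [
    {"dx": 0, "dy": 0.25, "dz": 0, "ax": 0, "ay": 0, "az": 0},
    {"dx": 0, "dy": 0.5, "dz": 0, "ax": 0, "ay": 0, "az": 0},
    {"dx": 0, "dy": 0.7, "dz": 0, "ax": 0, "ay": 0, "az": 0},
    {"dx": 0, "dy": 0.7, "dz": 0, "ax": 0, "ay": 0, "az": 0}
  ]
}}

```text
time_s: 14.1
ee_pos: [0.6131, 0.1193, 0.0813]
orientation: [0.02, 1.0, 0.001, -0.004]
contact_force: [0.3, -0.4, -0.6]
opening: 0.0
grasp_force: 0.5
```

```bash
cat > q.py <<'E'
from m import *
s=robot.get_obs();p=s['ee_pos'];print(p,(p[:2]-c0)@X,(p[:2]-c0)@Y,s['contact_force'],s['time_s'])
E
python3 q.py
```

```text
[0.6131 0.1193 0.0813] -0.17322867546024617 -0.027516210248178092 [ 0.3491 -0.4401 -0.6466] 14.1
```

Request:
{"op": "apply_moves", "data": {
  "rows": [
    {"dx": 0, "dy": 0.15, "dz": 0, "ax": 0, "ay": 0, "az": 0},
    {"dx": 0, "dy": 0.3, "dz": 0, "ax": 0, "ay": 0, "az": 0},
    {"dx": 0, "dy": 0.3, "dz": 0, "ax": 0, "ay": 0, "az": 0}
  ]
}}

```text
time_s: 14.48
ee_pos: [0.6133, 0.1222, 0.0813]
orientation: [0.02, 1.0, 0.001, -0.004]
contact_force: [-0.4, -1.0, -0.6]
opening: 0.0001
grasp_force: 0.7
```

Request:
{"op": "apply_moves", "data": {
  "rows": [
    {"dx": 0, "dy": 0.1, "dz": 0, "ax": 0, "ay": 0, "az": 0},
    {"dx": 0, "dy": 0.2, "dz": 0, "ax": 0, "ay": 0, "az": 0},
    {"dx": 0, "dy": 0.2, "dz": 0, "ax": 0, "ay": 0, "az": 0}
  ]
}}

```text
time_s: 14.85
ee_pos: [0.6133, 0.1232, 0.0813]
orientation: [0.02, 1.0, 0.0, -0.004]
contact_force: [-1.0, -5.5, 0.9]
opening: 0.0003
grasp_force: 2.5
```

```bash
cat >>q.py <<'E'
C=cloud(grab('side','sideq'));z=C[...,2];x=(C[...,:2]-c0)@X; y=(C[...,:2]-c0)@Y
for lo,hi in((-.13,-.05),(.03,.12)):
    l=(abs(z-.1)<.008)&(x<-.08)&(x>-.35)&(y>lo)&(y<hi); print('lip x',np.percentile(x[l],[1,2,50]),l.sum())
E
python3 q.py
```

```text
[0.6133 0.1232 0.0813] -0.16934615237216533 -0.027511356667979547 [-1.0117 -5.4787  0.865 ] 14.85
lip x [-0.1582 -0.1577 -0.1287] 345
lip x [-0.1576 -0.157  -0.1241] 648
```

The drawer has met its stop (5.5 N, lip front at -157.5 mm, expected -157). One last nudge, then back off and go over behind the hasp.

Request:
{"op": "apply_moves", "data": {
  "rows": [
    {"dx": 0, "dy": 0.1, "dz": 0, "ax": 0, "ay": 0, "az": 0},
    {"dx": 0, "dy": 0.2, "dz": 0, "ax": 0, "ay": 0, "az": 0},
    {"dx": 0, "dy": 0.2, "dz": 0, "ax": 0, "ay": 0, "az": 0}
  ]
}}

```text
time_s: 15.28
ee_pos: [0.6133, 0.1232, 0.0813]
orientation: [0.021, 1.0, -0.002, -0.004]
contact_force: [-1.9, -9.7, 1.8]
opening: -0.0002
grasp_force: 4.9
```

Request:
{"op": "apply_moves", "data": {
  "rows": [
    {"dx": 0, "dy": -1, "dz": 0, "ax": 0, "ay": 0, "az": 0},
    {"dx": 0, "dy": -3, "dz": 0, "ax": 0, "ay": 0, "az": 0},
    {"dx": 0, "dy": -4, "dz": -3, "ax": 0, "ay": 0, "az": 0},
    {"dx": 0, "dy": -4, "dz": -8, "ax": 0, "ay": 0, "az": 0},
    {"dx": 0, "dy": -4, "dz": -13, "ax": 0, "ay": 0, "az": 0},
    {"dx": 0, "dy": -4, "dz": -18, "ax": 0, "ay": 0, "az": 0},
    {"dx": 0.5, "dy": -4, "dz": -22, "ax": 0, "ay": 0, "az": 0},
    {"dx": 1, "dy": -1, "dz": -22, "ax": 0, "ay": 0, "az": 0},
    {"dx": 1.5, "dy": 3, "dz": -22, "ax": 0, "ay": 0, "az": 0},
    {"dx": 2.7, "dy": 7, "dz": -22, "ax": 0, "ay": 0, "az": 0}
  ]
}}

```text
time_s: 16.52
ee_pos: [0.5914, 0.1969, 0.3017]
orientation: [0.02, 1.0, 0.002, -0.003]
contact_force: [0.7, 0.3, 0.5]
opening: 0.0003
grasp_force: 0.0
```

```bash
python3 q.py
```

```text
[0.5914 0.1969 0.3017] -0.09655268371903887 -0.0026813621397720477 [0.6844 0.25   0.4829] 16.525
lip x [-0.158  -0.1578 -0.124 ] 516
lip x [-0.158  -0.1571 -0.1241] 650
```

Request:
{"op": "apply_moves", "data": {
  "rows": [
    {"dx": 0.3, "dy": 4, "dz": 0, "ax": 0, "ay": 0, "az": 0},
    {"dx": 0.3, "dy": 8, "dz": 0, "ax": 0, "ay": 0, "az": 0},
    {"dx": 0.3, "dy": 11.5, "dz": 0, "ax": 0, "ay": 0, "az": 0},
    {"dx": 0.3, "dy": 12.7, "dz": 2, "ax": 0, "ay": 0, "az": 0},
    {"dx": 0.3, "dy": 12.7, "dz": 5, "ax": 0, "ay": 0, "az": 0},
    {"dx": 0.3, "dy": 12.7, "dz": 8, "ax": 0, "ay": 0, "az": 0},
    {"dx": 0.3, "dy": 12.7, "dz": 10.2, "ax": 0, "ay": 0, "az": 0},
    {"dx": 0.3, "dy": 12.7, "dz": 10.2, "ax": 0, "ay": 0, "az": 0}
  ]
}}

```text
time_s: 17.58
ee_pos: [0.5911, 0.3225, 0.1977]
orientation: [0.02, 1.0, 0.0, -0.005]
contact_force: [-0.3, -0.7, 0.7]
opening: -0.0
grasp_force: 0.0
```

```bash
python3 q.py; python3 - <<'E'
from m import *
c=load('sideq'); cv2.imwrite('pics/crop6.png',cv2.resize(c['frame'][40:220,230:430,::-1],(600,540)))
E
```

```text
[0.5911 0.3225 0.1977] 0.028938417214264038 0.002500912309677808 [-0.3009 -0.7457  0.7114] 17.575
lip x [-0.1583 -0.1581 -0.1245] 521
lip x [-0.1583 -0.1575 -0.1248] 649
```

View pics/crop6.png

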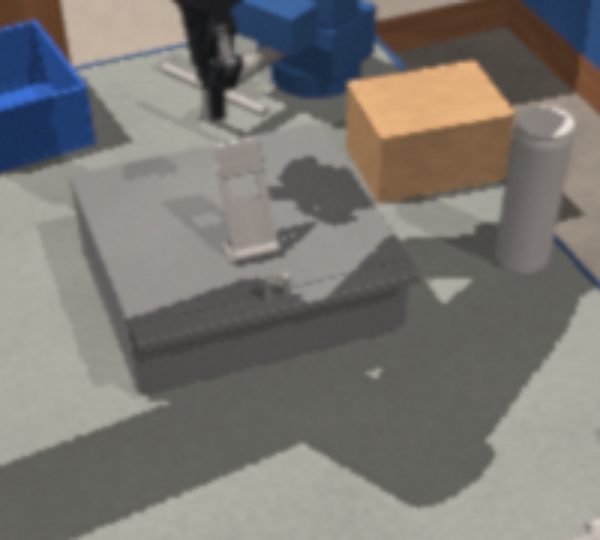

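The drawer is shut and the hasp is standing up (crop px (245,200)). The fingers are behind it at (212,105). I'm sweeping it forward.

Request:
{"op": "apply_moves", "data": {
  "rows": [
    {"dx": -0.2, "dy": -2, "dz": 0, "ax": 0, "ay": 0, "az": 0},
    {"dx": -0.2, "dy": -3.8, "dz": 0, "ax": 0, "ay": 0, "az": 0},
    {"dx": -0.2, "dy": -5.2, "dz": 0, "ax": 0, "ay": 0, "az": 0},
    {"dx": -0.2, "dy": -6.6, "dz": 0, "ax": 0, "ay": 0, "az": 0},
    {"dx": -0.2, "dy": -8, "dz": 0, "ax": 0, "ay": 0, "az": 0},
    {"dx": -0.2, "dy": -9.4, "dz": 0, "ax": 0, "ay": 0, "az": 0},
    {"dx": -0.2, "dy": -10.8, "dz": 0, "ax": 0, "ay": 0, "az": 0},
    {"dx": -0.2, "dy": -12.2, "dz": 0.3, "ax": 0, "ay": 0, "az": 0},
    {"dx": -0.2, "dy": -14, "dz": 1, "ax": 0, "ay": 0, "az": 0}
  ]
}}

```text
time_s: 18.75
ee_pos: [0.5885, 0.183, 0.1891]
orientation: [0.02, 1.0, 0.001, -0.003]
contact_force: [-0.6, 0.1, 0.8]
opening: 0.0001
grasp_force: 0.4
```

```bash
python3 q.py; python3 - <<'E'
from m import *
C=cloud(load('sideq'));z=C[...,2];x=(C[...,:2]-c0)@X; y=(C[...,:2]-c0)@Y
t=(z>.112)&(z<.22)&(abs(y)<.03)&(x<-.06)&(x>-.2)
for lo in np.arange(-.2,-.06,.015):
    m=t&(x>lo)&(x<lo+.015); print(round(lo,3),m.sum(),np.percentile(z[m],[5,50,95]) if m.any() else '')
E
```

```text
[0.5885 0.183  0.1891] -0.11059614956002037 -0.0003701773011977548 [-0.5878  0.0517  0.7855] 18.75
lip x [-0.158  -0.1573 -0.1245] 519
lip x [-0.1577 -0.1575 -0.1246] 645
-0.2 0 
-0.185 0 
-0.17 0 
-0.155 27 [0.1145 0.1227 0.1272]
-0.14 87 [0.1835 0.1965 0.212 ]
-0.125 89 [0.1621 0.194  0.2139]
-0.11 87 [0.1331 0.1502 0.2027]
-0.095 46 [0.1131 0.1211 0.13  ]
-0.08 0 
-0.065 0
```

Request:
{"op": "apply_moves", "data": {
  "rows": [
    {"dx": 0, "dy": -1.4, "dz": 1.2, "ax": 0, "ay": 0, "az": 0},
    {"dx": 0, "dy": -2.7, "dz": 2.2, "ax": 0, "ay": 0, "az": 0},
    {"dx": 0, "dy": -4.3, "dz": 3.5, "ax": 0, "ay": 0, "az": 0},
    {"dx": 0, "dy": -5.2, "dz": 4.4, "ax": 0, "ay": 0, "az": 0},
    {"dx": 0, "dy": -5.9, "dz": 5.2, "ax": 0, "ay": 0, "az": 0},
    {"dx": 0, "dy": -6.2, "dz": 5.9, "ax": 0, "ay": 0, "az": 0},
    {"dx": 0, "dy": -6.2, "dz": 6.4, "ax": 0, "ay": 0, "az": 0},
    {"dx": 0, "dy": -6.2, "dz": 6.4, "ax": 0, "ay": 0, "az": 0}
  ]
}}

```text
time_s: 19.8
ee_pos: [0.5854, 0.1222, 0.125]
orientation: [0.02, 1.0, 0.001, -0.004]
contact_force: [1.2, -0.1, -0.6]
opening: 0.0001
grasp_force: 0.0
```

```bash
python3 q.py; cat > hs.py <<'E'
from m import *
for n in('side','top'):
    C=cloud(grab(n,n+'h'));z=C[...,2];x=(C[...,:2]-c0)@X; y=(C[...,:2]-c0)@Y
    t=(z>.08)&(z<.15)&(abs(y)<.02)
    print(n,[(round(lo,3),(t&(x>lo)&(x<lo+.015)).sum(),np.round(np.median(z[t&(x>lo)&(x<lo+.015)]),4)) for lo in np.arange(-.2,-.07,.015) if (t&(x>lo)&(x<lo+.015)).any()])
E
python3 hs.py
```

```text
[0.5854 0.1222 0.125 ] -0.17145150302204093 0.00029964414014088306 [ 1.1937 -0.0677 -0.5503] 19.8
lip x [-0.1584 -0.1578 -0.127 ] 485
lip x [-0.1582 -0.1574 -0.1229] 642
side [(np.float64(-0.2), np.int64(20), np.float64(0.1373)), (np.float64(-0.185), np.int64(95), np.float64(0.1209)), (np.float64(-0.17), np.int64(25), np.float64(0.1165)), (np.float64(-0.155), np.int64(29), np.float64(0.1152)), (np.float64(-0.14), np.int64(19), np.float64(0.1128)), (np.float64(-0.125), np.int64(28), np.float64(0.1134)), (np.float64(-0.11), np.int64(29), np.float64(0.1123)), (np.float64(-0.095), np.int64(40), np.float64(0.1125)), (np.float64(-0.08), np.int64(10), np.float64(0.1135))]
top [(np.float64(-0.2), np.int64(5), np.float64(0.1142)), (np.float64(-0.185), np.int64(14), np.float64(0.1156))]
```

Request:
{"op": "apply_moves", "data": {
  "rows": [
    {"dx": 0, "dy": 0, "dz": 0.2, "ax": 0, "ay": 0, "az": 0},
    {"dx": 0, "dy": 0, "dz": 0.4, "ax": 0, "ay": 0, "az": 0},
    {"dx": 0, "dy": 0, "dz": 0.6, "ax": 0, "ay": 0, "az": 0},
    {"dx": 0, "dy": 0, "dz": 0.6, "ax": 0, "ay": 0, "az": 0}
  ]
}}

```text
time_s: 20.45
ee_pos: [0.5854, 0.122, 0.1192]
orientation: [0.02, 1.0, 0.001, -0.004]
contact_force: [-0.0, -0.3, -0.2]
opening: -0.0
grasp_force: 0.0
```

Request:
{"op": "apply_moves", "data": {
  "rows": [
    {"dx": 0, "dy": 0, "dz": 0.1, "ax": 0, "ay": 0, "az": 0},
    {"dx": 0, "dy": 0, "dz": 0.2, "ax": 0, "ay": 0, "az": 0},
    {"dx": 0, "dy": 0, "dz": 0.2, "ax": 0, "ay": 0, "az": 0}
  ]
}}

```text
time_s: 20.82
ee_pos: [0.5854, 0.122, 0.1184]
orientation: [0.02, 1.0, 0.001, -0.003]
contact_force: [-2.1, -0.4, 7.2]
opening: -0.0003
grasp_force: 3.1
```

Firm contact at the bottom (7 N, fingertips at about z = 0.110). One more small press, then lift away and check.

Request:
{"op": "apply_moves", "data": {
  "rows": [
    {"dx": 0, "dy": 0, "dz": 0.1, "ax": 0, "ay": 0, "az": 0},
    {"dx": 0, "dy": 0, "dz": 0.2, "ax": 0, "ay": 0, "az": 0},
    {"dx": 0, "dy": 0, "dz": 0.2, "ax": 0, "ay": 0, "az": 0}
  ]
}}

```text
time_s: 21.2
ee_pos: [0.5855, 0.122, 0.1181]
orientation: [0.02, 1.0, 0.001, -0.003]
contact_force: [-5.2, -1.3, 15.6]
opening: -0.0003
grasp_force: 7.7
```

Request:
{"op": "apply_moves", "data": {
  "rows": [
    {"dx": 0, "dy": 0, "dz": -1, "ax": 0, "ay": 0, "az": 0},
    {"dx": 0, "dy": 0, "dz": -4, "ax": 0, "ay": 0, "az": 0},
    {"dx": 0, "dy": 0, "dz": -8, "ax": 0, "ay": 0, "az": 0},
    {"dx": 0, "dy": -2, "dz": -13, "ax": 0, "ay": 0, "az": 0},
    {"dx": 4, "dy": -5, "dz": -17, "ax": 0, "ay": 0, "az": 0},
    {"dx": 9, "dy": -10, "dz": -18, "ax": 0, "ay": 0, "az": 0},
    {"dx": 14, "dy": -14, "dz": -18, "ax": 0, "ay": 0, "az": 0},
    {"dx": 18, "dy": -18, "dz": -18, "ax": 0, "ay": 0, "az": 0},
    {"dx": 20, "dy": -20, "dz": -18, "ax": 0, "ay": 0, "az": 0},
    {"dx": 20, "dy": -20, "dz": -18, "ax": 0, "ay": 0, "az": 0}
  ]
}}

```text
time_s: 22.45
ee_pos: [0.3773, -0.0713, 0.2968]
orientation: [0.021, 1.0, 0.001, -0.003]
contact_force: [0.5, 0.6, -0.4]
opening: 0.0001
grasp_force: 0.0
```

```bash
python3 q.py; python3 hs.py; python3 - <<'E'
from m import *
c=load('sideq'); a=load('toph'); cv2.imwrite('pics/crop7.png',np.hstack([cv2.resize(c['frame'][80:210,240:400,::-1],(400,325),interpolation=cv2.INTER_CUBIC),cv2.resize(a['frame'][:,:520,::-1],(400,308)).copy() if 0 else cv2.resize(a['frame'][80:249,150:358,::-1],(400,325),interpolation=cv2.INTER_CUBIC)]))
E
```

```text
[ 0.3773 -0.0713  0.2968] -0.37301141096165435 0.20058882942905018 [ 0.532   0.5865 -0.4336] 22.45
lip x [-0.1582 -0.1577 -0.1246] 524
lip x [-0.1581 -0.1573 -0.1243] 643
side [(np.float64(-0.2), np.int64(1), np.float64(0.11)), (np.float64(-0.185), np.int64(61), np.float64(0.1106)), (np.float64(-0.17), np.int64(53), np.float64(0.1109)), (np.float64(-0.155), np.int64(65), np.float64(0.1114)), (np.float64(-0.14), np.int64(41), np.float64(0.1095)), (np.float64(-0.125), np.int64(43), np.float64(0.1111)), (np.float64(-0.11), np.int64(48), np.float64(0.1111)), (np.float64(-0.095), np.int64(60), np.float64(0.1117)), (np.float64(-0.08), np.int64(9), np.float64(0.1146))]
top [(np.float64(-0.2), np.int64(5), np.float64(0.1082)), (np.float64(-0.185), np.int64(101), np.float64(0.1104)), (np.float64(-0.17), np.int64(95), np.float64(0.1097)), (np.float64(-0.155), np.int64(112), np.float64(0.1071)), (np.float64(-0.14), np.int64(90), np.float64(0.1094)), (np.float64(-0.125), np.int64(101), np.float64(0.1101)), (np.float64(-0.11), np.int64(100), np.float64(0.1096)), (np.float64(-0.095), np.int64(107), np.float64(0.1107)), (np.float64(-0.08), np.int64(85), np.float64(0.1049))]
```

View pics/crop7.png

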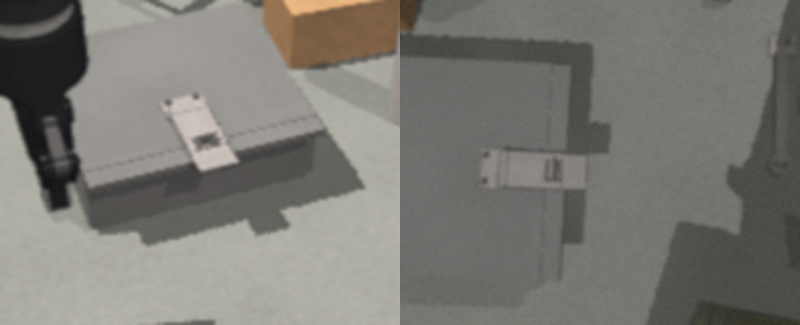

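The drawer is shut and the hasp lies flat, level at 0.110 m along its whole length. The staple comes up through its slot (left crop (207,142), right crop (553,168)), and the robot touches nothing.

```bash
python3 -c "
from rig import robot
print(robot.finish_job())"
```

```text
the job is handed in; nothing more can be done
None
```

The meter lies face up on the floor of the drawer's empty bay, the drawer is fully shut, and the hasp was then pressed flat over the staple; the job was handed in at about 22.5 s on the robot's clock (limit 59 s), but no verdict came back.

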